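# Unhook the draining slide rack and seat it in the staining dish

## Robot

A 6-joint arm with a two-finger parallel gripper is mounted at the origin on a cart in front of the work surface, level with it; the furniture and walls round the work are solid. World frame = base frame: x ahead of the robot, y to its left, z up, the work surface at z = 0. Lengths are in m, angles in rad, forces in N, time in s.
With the tool pointing down it reaches from about 0.275 to 0.725 m from the base axis. Payload 15.9 kg.
Tool frame: the origin (TCP) lies between the finger pads; the fingertips stand 8 mm ahead of it and the grasp point (between the pads) lies 11 mm behind it (robot.tcp_to_tips is the distance from the TCP to the fingertips, in m); z points along the fingers, y is the line along which they close (so a half turn about z gives the same grasp; the last joint's range is limited). The gripper opens to 85 mm and grips with 20 to 120 N. Pads are 22 mm wide; open, the fingers measure 114 mm over their backs; the gripper's body (76 mm by 85 mm) begins 54 mm behind the grasp point. The pads swing forward as they close: fully open they stand 13 mm farther back than shut.
Start: joints at [-1.313, 0.213, -0.034, 1.323, 0, 1.571], TCP at [0.127, -0.483, 0.209] pointing down, gripper open.
Joint ranges: [-2.98, 2.98], [-0.74, 1.72], [-1.14, 1.35], [-2.1, 2.04], [-1.57, 1.44], [-3.14, 3.14]. Speed limits (rad/s): [1.89, 1.89, 2.39, 2.57, 3.14, 3.14].

## Interface

Orientations are given as a 3x3 rotation matrix whose columns are the frame's x, y, z axes.
In Python, from rig import robot gives the robot as it stands. The module is installed in compiled form; this text tells all that it offers.
- The arm moves only by the tool carry_out, never from a script. Its argument "commands" is a list that holds one entry, the list of rows, each a list of 7 numbers: the shift along the world's x, y, z in units of 40 mm (1.0 is 40 mm), then the turn, a rotation vector about the world's x, y, z in units of 6 degrees (1.0 is 6 degrees), then the opening, from -1 (shut) to 1 (fully open). A call has 1 to 10 rows; each row shifts and turns the commanded pose from where the row before left it; what a row does not reach is not made up. A row lasts 1/12 s, in which the tool goes at most 41.7 mm and 7.16 degrees, less where a joint would pass 70% of its speed; a pose out of reach is approached as far as the arm can. A call is refused whole if a number of a shift passes 1 or a number of a turn 1, either way. A call with a gripper value outside its range is refused whole. The fingers move at their own pace and stop on an object; "force" is the grip in N (left out, the last holds). Time passes only in rows, so rows that do not move let the fingers close. It gives the time, the measured TCP pose, the force, the opening and the grip force at its end, in the units of the state.
- robot.sense(): the state, without advancing time (a new reading comes with each control period).
- robot.capture(name): name is "side" or "top"; returns a dict with "color" (400x640x3 uint8, red, green, blue), "fx", "fy", "cx", "cy" (pixels), "k1" (the pictures are not rectified: a ray, as slopes to the right and down, at radius r is drawn at 1 + k1 r^2 times it, then the intrinsics apply), "camera_from_world" (4x4, takes a point from world to camera coordinates). Camera axes: x right, y down, z forward; pixel columns grow to the right and rows downward; lengths in m; the calibration is good to about 2 mm. A picture is of the moment at which its call begins. There is no depth.
- robot.finish_job(): hands the job in; it is judged then, once.
The state is a dict: "time": time; "joints": joint angles; "qvel": joint speeds; "joint_efforts": joint torques, N m; "position": TCP position; "tcp_rot": TCP orientation; "wrist_force": force on the tool from outside, world axes, zero at the start; "ft_torque": the same for the moment, N m; "width": opening from 0.0 (shut) to 1.0 (fully open); "grip_force": force on a finger pad.
Only numpy, scipy, OpenCV 4.12 (cv2) and the standard library are available. Lean on these libraries where they do the work, as an engineer would, in place of code of your own. Each camera call takes 0.05 s, during which the arm holds its last target. There are 200 camera calls.

## Task

The rack of microscope slides hangs draining on the drip stand's hook: take it by its grip, raise it until its bar clears the top of the upturned tongue, and draw it out through the mouth under the keeper, feeling your way and never forcing it against tongue or keeper. Then lower it gently and upright into the empty staining dish until it sits fully down on the dish floor, and let go. Leave the dish and the other things where they stand.

Things in the scene. Friction and masses are not known exactly. Their poses are not given: they have to be found in the camera images.
- rack: Steel slide rack with a tall hanger, loose, 0.24 to 0.45 kg, 218 mm high. Origin: centre of its underside, z up. Tray 64 mm (x) by 90 mm (y), 36 mm high, slides fixed in it. Two flat straps (12 mm in x, 3 mm in y) rise from it at y = -31 and +31 mm and carry the hanging bar and, at the top, the grip. At the start it hangs freely on the stand's hook, upright, its x axis along the stand's.
- rack_bar (a point): Centre of the rack's hanging bar: square steel, 8 x 8 mm, along the rack's y between the straps (59 mm free length), 112 mm above the rack's origin. It lies in the hook at the start; the hook passes between the straps.
- rack_grip (a point): Centre of the rack's grey plastic grip: 14 mm thick (x), 70 mm long (y), 24 mm high (z), 206 mm above the rack's origin, 94 mm above the bar. Take it from above, fingers closing along the rack's x across the 14 mm; the hook stays at least 15 mm below fingertips that reach 19 mm below this point.
- stand: Steel drip stand, fixed: base plate 165 (x) x 130 mm (y) with a low drip pan, a post of 16 mm diameter at x = +55 mm, 183 mm high, and in front of it the hook. Origin: centre of the underside, z up. Its -x is the open side, toward which the rack comes off. More than 12 N between the rack and the tongue, keeper or any other part but the seat counts as forcing it.
- hook_seat (a point): Resting place of the bar's centre in the hook, at (-20, 0, 152) mm of the stand, in the stand's axes. The bar lies on a flat seat (an arm from the post), in a throat 11.5 mm wide in x (1.75 mm free before and behind it), between a back leg and the upturned tongue. A keeper roofs the throat, so the bar must go up in the throat, then out level to -x over the tongue.
- hook_front (a point): Front of the tongue at seat height, 20 mm to -x of hook_seat. The hook is 18 mm wide (y), the tongue 14 mm thick (x). Tongue and keeper belong to one guard, clamped at a height that is not measured and differs each time: the tongue's top is 14 to 40 mm above this point, the keeper's underside 11 mm above the tongue's top (3 mm play for the bar). The bar is free once 37 mm out of its seat.
- dish: Empty rectangular staining dish, white plastic, open on top, loose, about 0.55 kg, on the bench. Origin: centre of its underside, z up. Inside 71 mm (x) by 97 mm (y): 3.5 mm to spare on each side of the rack's tray with the axes parallel (either way round). Walls and floor 4 mm, rim 58 mm above the bench, a small lug at each y end. More than 20 N between rack and dish is too hard.
- centrifuge: Large grey bench centrifuge, fixed, lid shut, 471 mm (x) x 525 mm (y) x 165 mm high, behind and left of the work. Origin: centre of its underside. Its front stands in the straight way from the stand to the dish: bring the rack toward the robot first, or carry it high.
- jar_black: Glass jar with a black screw lid, 57 mm in diameter, 76 mm high, loose bystander. Origin at the centre of its underside.
- timer: White bench timer, 47 x 66 x 64 mm, loose bystander. Origin at the centre of its underside.
- petri_0: Petri dish, 64 mm in diameter, 15 mm high, loose bystander. Origin at the centre of its underside.

How it is judged:
On the way, in this order (a step that is already met when the one before it is completed fails the run):
1. the rack is off the hook: its bar is drawn out through the mouth, held by the fingers and clear of the stand (x of rack_bar in the frame of stand below -0.057 m and contact force between rack and stand below 0.2 N and contact force between the fingers and rack above 2 N and height (world z) of rack_bar above 0.145 m), for 0.1 s.
2. the rack is down in the dish (horizontal distance between rack and dish below 0.008 m and z of rack in the frame of dish below 0.01 m), for 0.1 s.
At the end, for the whole second after the job is handed in: The rack stands inside the dish, flat on its floor (underside within 3 mm of the floor, centred within 8 mm, tilted less than 0.05 rad), let go and at rest; the dish stands upright within 20 mm of where it was (horizontal distance between rack and dish below 0.008 m and z of rack in the frame of dish below 0.007 m and angle between each of rack, dish's own z axis and vertical below 0.05 rad and contact force between rack and the fingers below 0.05 N and linear speed of rack below 0.01 m/s and distance of dish from where it was at the start of the episode below 0.02 m); the robot touches nothing.
It fails at once if the rack is forced against the tongue, the keeper or another part of the stand but the seat (over 12 N) (contact force between rack and stand above 12 N).
It fails at once if the rack is pressed hard against or dropped into the dish (over 20 N) (contact force between rack and dish above 20 N).
It fails at once if the rack is tipped by more than 0.35 rad (angle between rack's own z axis and vertical above 0.35 rad).
It fails at once if the dish is pushed more than 20 mm (distance of dish from where it was at the start of the episode above 0.02 m).
It fails at once if the jar, the timer or the Petri dish is shifted by more than 15 mm (distance of any of jar_black, timer, petri_0 from where it was at the start of the episode above 0.015 m).
It also fails if it takes over 58 s, if anything falls off the work surface, if the arm or the gripper's body presses on something with over 40 N, if the wrist force passes 120 N, or if a joint passes its speed limit or range.

## Working session

There is one attempt and no reset: what is moved stays moved. The work goes in short steps, Python scripts to look and compute and a tool call to move; the robot and the scene stay as the last step left them, time stands still between calls to the robot, and variables do not carry over. Pictures are saved under pics/ and viewed, at most 10 in all, crops included, and the job is handed in when it is done.

Besides the shell and the picture viewer there is one more tool, called after "Call:" by a JSON object that holds its "name" and its "arguments", one argument or row to a line. carry_out: Moves the arm, as the interface text tells. Its arguments: {"type":"object","properties":{"commands":{"type":"array"},"force":{"type":"number"}},"required":["commands"]}

```bash
mkdir -p pics; cat > h.py <<'E'
import numpy as np, cv2
from rig import robot
def cap(n,f=None):
    c=robot.capture(n)
    if f: cv2.imwrite(f,c["color"][:,:,::-1])
    return c
def ray(c,u,v):
    K=np.array([[c["fx"],0,c["cx"]],[0,c["fy"],c["cy"]],[0,0,1.]])
    p=cv2.undistortPoints(np.array([[[u,v]]],float),K,np.array([c["k1"],0,0,0,0.]))[0,0]
    T=np.array(c["camera_from_world"]);R=T[:3,:3]
    return -R.T@T[:3,3], R.T@np.array([p[0],p[1],1.])
def onz(c,u,v,z):
    o,d=ray(c,u,v); return o+d*(z-o[2])/d[2]
def proj(c,p):
    T=np.array(c["camera_from_world"]);q=T[:3,:3]@p+T[:3,3];x,y=q[:2]/q[2];s=1+c["k1"]*(x*x+y*y)
    return c["fx"]*x*s+c["cx"],c["fy"]*y*s+c["cy"]
E
python3 - <<'E'
from h import *
for n in("side","top"):
    c=cap(n,f"pics/{n}0.png"); print(n,{k:c[k] for k in("fx","cx","cy","k1")}, np.round(np.array(c["camera_from_world"]),3).tolist(), ray(c,320,200))
s=robot.sense();print(s["time"],s["position"],s["tcp_rot"],s["wrist_force"],s["width"])
E
```

```text
side {'fx': 383.5815126706359, 'cx': 323.8004835246999, 'cy': 201.27259534465296, 'k1': -0.08406025945241039} [[-0.868, -0.496, 0.008, 0.461], [-0.343, 0.59, -0.731, 0.351], [0.358, -0.637, -0.682, 1.109], [0.0, 0.0, 0.0, 1.0]] (array([0.12332907, 0.72833213, 1.01003233]), array([ 0.36761749, -0.63441695, -0.68006006]))
top {'fx': 400.04829615676505, 'cx': 324.1020913468993, 'cy': 199.99293969977833, 'k1': 0.009362880575223791} [[0.021, -1.0, 0.021, -0.109], [-0.985, -0.024, -0.17, 0.611], [0.171, -0.017, -0.985, 1.353], [0.0, 0.0, 0.0, 1.0]] (array([ 0.37321953, -0.07154219,  1.43896154]), array([ 0.17048695, -0.00648366, -0.98539195]))
0.1 [ 0.12740706 -0.48317197  0.2087741 ] [[ 9.66948039e-01  2.54973388e-01 -2.49827503e-04]
 [ 2.54973510e-01 -9.66947582e-01  9.39925416e-04]
 [-1.91413276e-06 -9.72558433e-04 -9.99999527e-01]] [-0.56301068  0.73495638  0.07764902] 0.9985381099901229
```

View pics/side0.png

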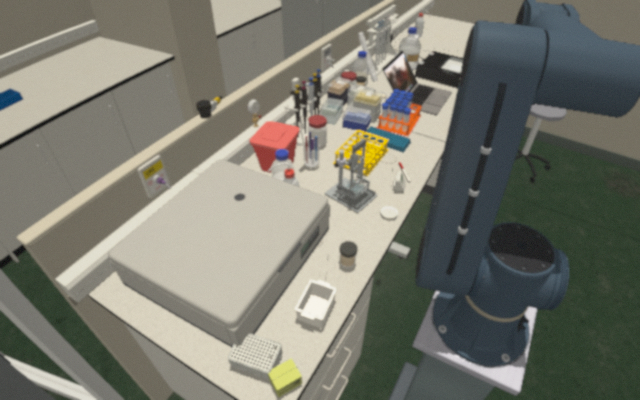

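View pics/top0.png

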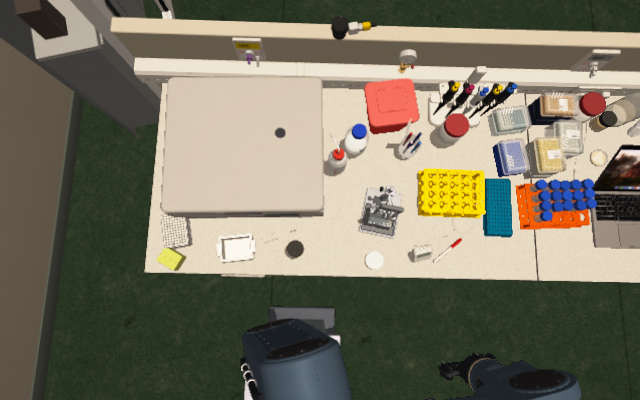

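Side view: stand with rack at about (352,178), dish at (316,304), jar at (348,254). Top view: stand at (381,212), dish at (237,248), jar at (295,249), petri dish at (374,260), timer at (422,253). Next I'll enlarge the stand and dish.

```bash
python3 - <<'E'
import cv2,numpy as np
t=cv2.imread("pics/top0.png");s=cv2.imread("pics/side0.png")
f=lambda im,x,y,w,h,k:cv2.resize(im[y:y+h,x:x+w],None,fx=k,fy=k,interpolation=cv2.INTER_CUBIC)
a=f(t,350,175,65,75,8);b=f(t,205,225,65,50,4)
d=f(s,315,125,70,90,6.66)[:600]
cv2.imwrite("pics/c1.png",a)
cv2.imwrite("pics/c2.png",d)
cv2.imwrite("pics/c3.png",np.hstack([f(t,207,225,60,50,6),f(s,290,275,60,60,5)]))
E
```

```text
(no output)
```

View pics/c1.png

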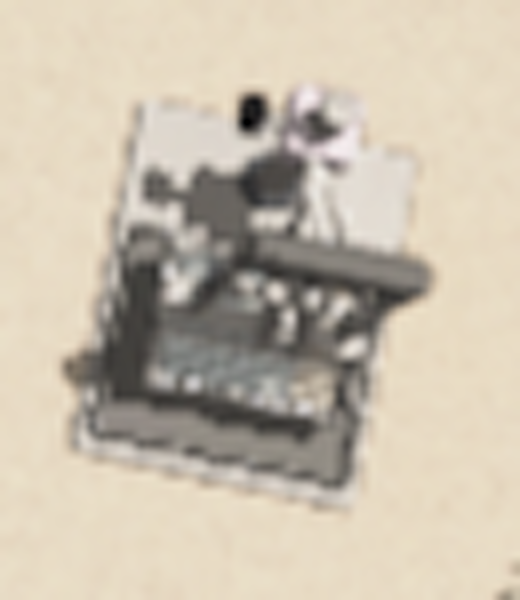

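View pics/c2.png

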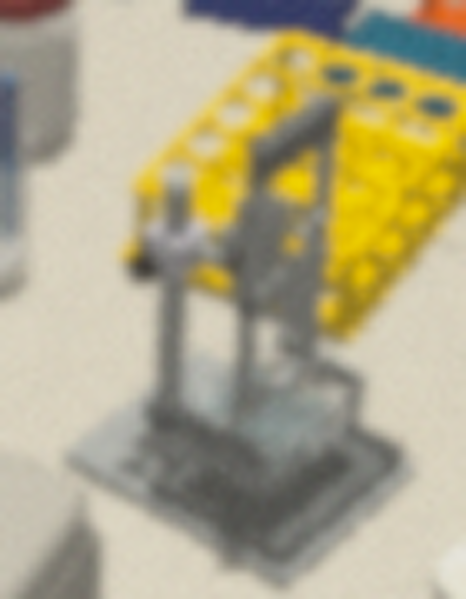

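View pics/c3.png

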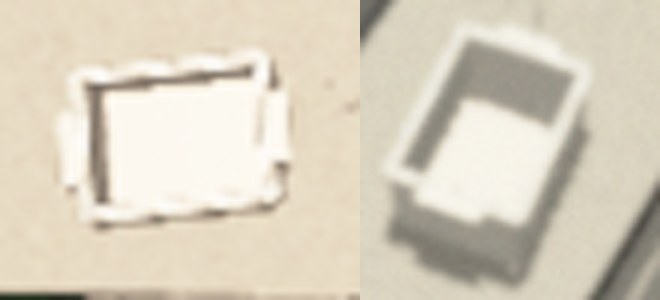

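Top crop: grip bar runs from (381,205) to (403,209) with the base plate turned about 12°. The side crop shows the grip at about (358,145). In the last crop the dish rim corners are clear. I'll measure these now.

```bash
python3 - <<'E'
from h import *
t=cap("top");s=cap("side")
# dish rim via white mask (top)
im=t["color"].astype(int); hsv=cv2.cvtColor(t["color"],cv2.COLOR_RGB2HSV)
roi=np.zeros(im.shape[:2],bool); roi[228:268,208:262]=1
m=((hsv[...,1]<22)&(hsv[...,2]>200)&roi).astype(np.uint8)
cn=max(cv2.findContours(m,0,2)[0],key=cv2.contourArea)
h=cv2.convexHull(cn)
W=np.array([onz(t,*p[0],.058)[:2] for p in h],np.float32)
r=cv2.minAreaRect(W); print("dish rect(with lugs)",r)
# manual corners
C=[(207+80/6,225+75/6),(207+265/6,225+57/6),(207+278/6,225+203/6),(207+97/6,225+220/6)]
P=np.array([onz(t,u,v,.058)[:2] for u,v in C]);print("dish corners",P.round(4).tolist(),P.mean(0))
C=[(290+104/5,275+28/5),(290+233/5,275+65/5),(290+160/5,275+205/5),(290+28/5,275+170/5)]
P=np.array([onz(s,u,v,.058)[:2] for u,v in C]);print("dish side",P.round(4).tolist(),P.mean(0))
for z in (.003,.006):
  C=[(140,100),(410,150),(352,505),(75,445)]
  P=np.array([onz(t,350+u/8,175+v/8,z)[:2] for u,v in C]);print("base",P.round(4).tolist(),P.mean(0))
  C=[(70,455),(285,585),(408,468)]
  P=np.array([onz(s,315+u/6.66,125+v/6.66,z)[:2] for u,v in C]);print("base side",P.round(4).tolist(),"mid",(P[0]+P[2])/2)
for z in(.258,.246):
  print("grip top",[onz(t,350+u/8,175+v/8,z).round(4) for u,v in((250,245),(430,275))])
  print("grip side",[onz(s,315+u/6.66,125+v/6.66,z).round(4) for u,v in((258,158),(328,108))])
for n,c,u,v,z in(("jar",t,295,249,.076),("petri",t,374,260,.015),("timer",t,422,253,.064),("centr front",t,323,215,.165),("cf",t,165,214,.165)): print(n,onz(c,u,v,z).round(3))
E
```

```text
dish rect(with lugs) ((0.4430390000343323, 0.20001119375228882), (0.08493605256080627, 0.12102296948432922), 8.944171905517578)
dish corners [[0.4734, 0.2579], [0.486, 0.1532], [0.4035, 0.1416], [0.3919, 0.243]] [0.43870435 0.19894344]
dish side [[0.4841, 0.1601], [0.4049, 0.1446], [0.396, 0.2462], [0.4712, 0.2642]] [0.43906793 0.20375943]
base [[0.6725, -0.2543], [0.6522, -0.3783], [0.489, -0.3502], [0.5132, -0.2253]] [ 0.58172122 -0.30201275]
base side [[0.6684, -0.2555], [0.5104, -0.2211], [0.4905, -0.3457]] mid [ 0.57945261 -0.30059699]
base [[0.6718, -0.2539], [0.6516, -0.3777], [0.4888, -0.3496], [0.5129, -0.225]] [ 0.58128562 -0.30153126]
base side [[0.6667, -0.2525], [0.5092, -0.2183], [0.4894, -0.3425]] mid [ 0.5780938  -0.29753176]
grip top [array([ 0.5649, -0.2632,  0.258 ]), array([ 0.5552, -0.3308,  0.258 ])]
grip side [array([ 0.5592, -0.2509,  0.258 ]), array([ 0.5477, -0.3098,  0.258 ])]
grip top [array([ 0.5669, -0.2652,  0.246 ]), array([ 0.557 , -0.3334,  0.246 ])]
grip side [array([ 0.5662, -0.2665,  0.246 ]), array([ 0.5545, -0.3263,  0.246 ])]
jar [0.439 0.    0.076]
petri [ 0.409 -0.276  0.015]
timer [ 0.435 -0.434  0.064]
centr front [ 0.545 -0.091  0.165]
cf [0.536 0.412 0.165]
```

```bash
python3 - <<'E'
from h import *
s=cap("side")
a=np.radians(-10.1);X=np.array([np.cos(a),np.sin(a),0]);Y=np.array([-X[1],X[0],0]);O=np.array([.580,-.2995,0])
x0,y0,k=335,130,16
im=cv2.resize(s["color"][y0:y0+37,x0:x0+40,::-1],None,fx=k,fy=k,interpolation=cv2.INTER_CUBIC)
im=cv2.convertScaleAbs(im,alpha=1.3,beta=-20)
def P(x,y,z):
    u,v=proj(s,O+X*x+Y*y+np.array([0,0,z]));return int((u-x0+.5)*k),int((v-y0+.5)*k)
for z in range(140,216,5):
    p=P(-.040,.009,z/1000);cv2.circle(im,p,3 if z%10 else 5,(0,0,255),-1)
    p=P(-.012,.009,z/1000);cv2.circle(im,p,2,(255,0,0),-1)
cv2.circle(im,P(-.02,0,.246),5,(0,255,0),-1)
cv2.imwrite("pics/g1.png",im)
print(P(-.04,.009,.15),P(-.04,.009,.2))
E
```

```text
(411, 651) (427, 472)
```

View pics/g1.png

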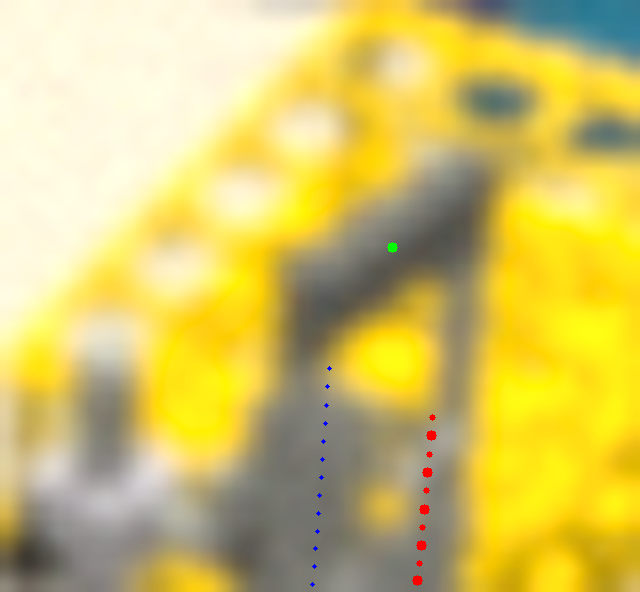

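Call:
{"name": "carry_out", "arguments": {
  "commands": [
    [[1,0.4,0.9,0,0,1,1],[1,0.4,0.9,0,0,1,1],[1,0.4,0.6,0,0,1,1],[1,0.4,0,0,0,1,1],[1,0.4,0,0,0,1,1],[1,0.4,0,0,0,1,1],[1,0.4,0,0,0,1,1],[1,0.4,0,0,0,1,1],[1,0.4,0,0,0,1,1],[1,0.4,0,0,0,1,1]]
  ]
}}

```text
time: 1.08
position: [0.4932, -0.3365, 0.2829]
tcp_rot: [[0.258, 0.966, 0.0], [0.966, -0.258, -0.0], [-0.0, 0.0, -1.0]]
wrist_force: [0.2, -1.5, 1.4]
width: 0.996
grip_force: 0.0
```

The crop shows the guard's top edge near (385,400), about z 0.21. A yellow hole at (385,505) may be the mouth, around z 0.18–0.19. The tongue is likely 28–37 mm high, to be confirmed by feel. Moving over the grip and down.

Call:
{"name": "carry_out", "arguments": {
  "commands": [
    [[0.85,0.5,0,0,0,0.8,1],[0.85,0.49,0,0,0,0,1],[0,0,-0.3,0,0,0,1],[0,0,-0.3,0,0,0,1],[0,0,-0.3,0,0,0,1],[0,0,-0.2,0,0,0,1],[0,0,-0.1,0,0,0,1],[0,0,0,0,0,0,1]]
  ]
}}

```text
time: 1.75
position: [0.559, -0.2982, 0.2342]
tcp_rot: [[0.181, 0.983, -0.001], [0.983, -0.181, 0.001], [0.0, -0.001, -1.0]]
wrist_force: [-0.2, -1.1, -0.6]
width: 0.999
grip_force: 0.0
```

```bash
python3 - <<'E'
from h import *
t=cap("top","pics/t2.png");s=cap("side","pics/s2.png")
p=robot.sense()["position"];print(p,robot.sense()["tcp_rot"].tolist() if hasattr(robot.sense()["tcp_rot"],'tolist') else robot.sense()["tcp_rot"])
f=lambda c,w,k:(lambda u,v:cv2.resize(c["color"][int(v)-w:int(v)+w,int(u)-w:int(u)+w,::-1],None,fx=k,fy=k,interpolation=cv2.INTER_CUBIC))(*proj(c,np.array(p)))
print(proj(t,np.array(p)),proj(s,np.array(p)))
cv2.imwrite("pics/v2.png",np.hstack([f(t,25,8),f(s,25,8)]))
E
```

```text
[ 0.55939288 -0.29846793  0.23550098] [[0.1813286397499558, 0.9834224552911349, 0.000445909841400254], [0.9834225469038174, -0.1813285563995948, -0.0002210774707372131], [-0.00013655636125645438, 0.00047860546896743455, -0.999999876144575]]
(np.float64(391.5806385405581), np.float64(208.83764953578657)) (np.float64(359.36188104905995), np.float64(147.1957652447636))
```

View pics/v2.png

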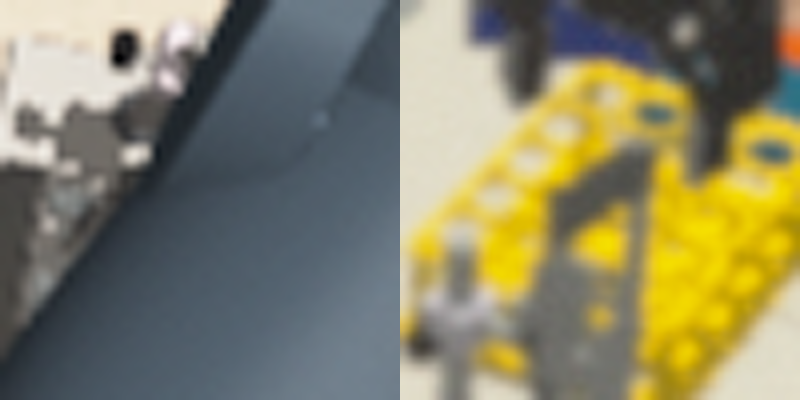

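```bash
python3 - <<'E'
from h import *
s=cap("side");p=np.array([.5594,-.2985,0]);a=np.radians(-10.4);X=np.array([np.cos(a),np.sin(a),0]);Y=np.array([-X[1],X[0],0])
f=lambda q:tuple(int(round((w-o+.5)*8)) for w,o in zip(proj(s,q),(334,122)))
for sx in(-1,1):
  for z in(.2275,.2405,.255):
    print(sx,z,[(d,y,f(p+X*sx*d+Y*y+[0,0,z])) for d in(.0425,.057) for y in(-.011,.011)])
print("grip",[f(p+X*x+Y*y+[0,0,.258]) for x in(-.007,.007) for y in(-.035,.035)],[f(p+X*x+Y*y+[0,0,.234]) for x in(-.007,.007) for y in(-.035,.035)])
E
```

```text
-1 0.2275 [(0.0425, -0.011, (299, 247)), (0.0425, 0.011, (270, 269)), (0.057, -0.011, (327, 260)), (0.057, 0.011, (298, 283))]
-1 0.2405 [(0.0425, -0.011, (302, 222)), (0.0425, 0.011, (273, 245)), (0.057, -0.011, (330, 235)), (0.057, 0.011, (301, 258))]
-1 0.255 [(0.0425, -0.011, (305, 194)), (0.0425, 0.011, (276, 217)), (0.057, -0.011, (333, 207)), (0.057, 0.011, (304, 230))]
1 0.2275 [(0.0425, -0.011, (143, 174)), (0.0425, 0.011, (114, 195)), (0.057, -0.011, (118, 162)), (0.057, 0.011, (88, 183))]
1 0.2405 [(0.0425, -0.011, (145, 149)), (0.0425, 0.011, (115, 171)), (0.057, -0.011, (119, 137)), (0.057, 0.011, (89, 158))]
1 0.255 [(0.0425, -0.011, (147, 122)), (0.0425, 0.011, (117, 143)), (0.057, -0.011, (121, 110)), (0.057, 0.011, (90, 131))]
grip [(270, 134), (175, 204), (244, 123), (149, 192)] [(266, 180), (172, 250), (240, 168), (146, 238)]
```

The crop shows the open fingertips straddling the grip evenly, with tips at about (520,105) and (708,185). They look higher than expected. I'll close part way and measure again.

Call:
{"name": "carry_out", "arguments": {
  "commands": [
    [[0,0,0,0,0,0,-0.3],[0,0,0,0,0,0,-0.3],[0,0,0,0,0,0,-0.3],[0,0,0,0,0,0,-0.3],[0,0,0,0,0,0,-0.3],[0,0,0,0,0,0,-0.3],[0,0,0,0,0,0,-0.3]]
  ],
  "force": 20
}}

```text
time: 2.48
position: [0.5594, -0.2983, 0.2349]
tcp_rot: [[0.181, 0.983, 0.0], [0.983, -0.181, -0.0], [-0.0, 0.0, -1.0]]
wrist_force: [-0.3, -0.4, 0.6]
width: 0.353
grip_force: 0.0
```

```bash
python3 - <<'E'
from h import *
s=cap("side","pics/s3.png");p=np.array([.5594,-.2985,0]);a=np.radians(-10.4);X=np.array([np.cos(a),np.sin(a),0]);Y=np.array([-X[1],X[0],0])
u0,v0,k=338,118,15
im=cv2.convertScaleAbs(cv2.resize(s["color"][v0:v0+40,u0:u0+40,::-1],None,fx=k,fy=k,interpolation=cv2.INTER_CUBIC),alpha=1.5,beta=0)
f=lambda q:tuple(int(round((w-o+.5)*k)) for w,o in zip(proj(s,q),(u0,v0)))
for x in(-.015,.015):
  for y in (-.011,.011):
    for z in(.2275,.2405): cv2.circle(im,f(p+X*x+Y*y+[0,0,z]),4,(0,0,255) if z<.23 else(255,0,0),-1)
cv2.imwrite("pics/v3.png",im); print(robot.sense()["width"])
E
```

```text
0.3485395617053141
```

View pics/v3.png

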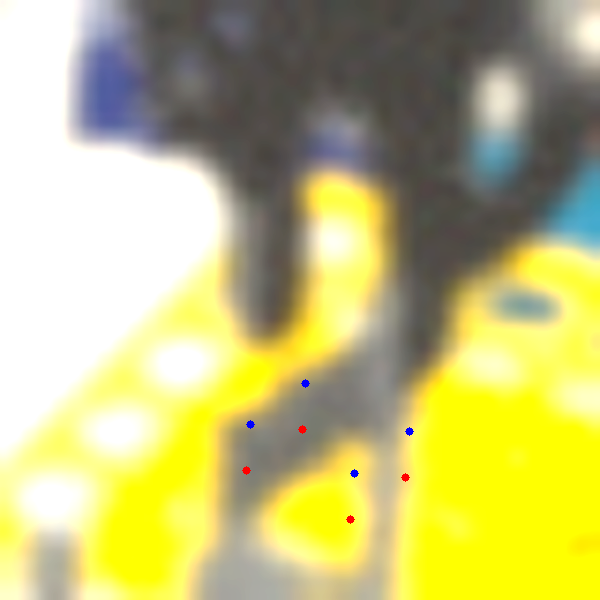

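The crop shows finger bottoms at about (265,345) and (415,385), again above the predicted dots. I'll check it numerically by differencing against the first picture.

```bash
python3 - <<'E'
import cv2,numpy as np
a,b,c=[cv2.imread(f"pics/{n}.png").astype(int) for n in("side0","s2","s3")]
np.set_printoptions(linewidth=250)
print("cols 350-374 rows 134-156; |s3-s0|");d=np.abs(c-a).max(2)
print("     ",np.arange(350,374))
for r in range(134,158): print(r,d[r,350:374])
d=np.abs(b-a).max(2);print("s2")
for r in range(130,158,1): print(r,d[r,342:380])
E
```

```text
cols 350-374 rows 134-156; |s3-s0|
      [350 351 352 353 354 355 356 357 358 359 360 361 362 363 364 365 366 367 368 369 370 371 372 373]
134 [ 10   7  42  88 120 135 133 105  61  10  12   5  22  63 103 129 134 147 165 175 166 132  85  48]
135 [ 13   6  39  89 111 137 139 120  75  23   6   4   6  25  48  66  72  89 124 154 140  97  52  20]
136 [ 11   3  34  80 108 128 132 125  82  30   2   3  15  31  38  39  53  65  90 113 102  59  24   6]
137 [  9  17  45  79 114 130 125 100  63  20   4   8  39  61  64  69  76  85  86  72  52  30  10   2]
138 [ 10  18  43  71 118 140 127  96  48  18   5   6  40  64  84 106 109  99  69  34  16   4   3   8]
139 [ 14   9  24  56 108 135 124  85  41   9   6   3  24  47  66  93 101  86  38   9   3  10   9   8]
140 [ 11   8   7  40  84 106  85  52  19  12  13  18  23  28  41  71  96  83  42   9  11  13  13  13]
141 [15 13  8 15 38 45 27 17 21 38 31 26 23 16 22 59 92 79 37  3  6 11 10 10]
142 [14  9 10  6  7 11 16 27 38 35 36 30 17  3 11 50 82 60 19  3 10 12 12 12]
143 [12 10 10 14 26 30 33 34 40 34 31 21  3 16  6 33 48 31  4  7 12 11 12 14]
144 [12 13 12
[... 4159 characters left out ...]
 10 18 15 11  8 12  9  7 10 12 13 10 12 13 12  6  7  9 10 12 14 12 15 13 11  9 11 11 13  9 10 15  9]
153 [11 10 13 12 11 11 12 10  6  7  3  8  6  9 15 12 14 13 12 12  9  7  6  9 14 13 10 14 10 13 11 12 10 13 12 15 11  9]
154 [10 11 10 11  7 12 13 11 10  5  3  3  5  9  8 14 10  9 12  9  2  3 11 12  9 11 12 13 11  9  9 11 14 12 19 15 11 11]
155 [ 6 10 11 13 14  9 12  8  8  3  1  3  2  4  5 10  8 12  9 10  4  6 12 14 14 16 12  9 10  8  9 12 11 11  9 14 12 14]
156 [ 8 10  9  9 15 10 12  9 10  6  3  3  4  4  2  8  6 10  5  4 13 23  8 11 13 11 11  6 13 10 13  9 10  7 13 10 12 18]
157 [11 14 12 12 13 11 11 11 13  7  6  8  4  1  3  6  5  4 11 13 26 20 10 11 10 13 11 10  8 13 12  8 15 11 14 12  9 12]
```

Call:
{"name": "carry_out", "arguments": {
  "commands": [
    [[0.06,-0.01,-0.1,0,0,0,-0.3],[0,0,-0.1,0,0,0,-0.3],[0,0,0,0,0,0,-0.4],[0,0,0,0,0,0,-0.5],[0,0,0,0,0,0,-0.56],[0,0,0,0,0,0,-0.56]]
  ],
  "force": 20
}}

```text
time: 3.03
position: [0.5619, -0.2987, 0.2271]
tcp_rot: [[0.181, 0.983, 0.0], [0.983, -0.181, -0.0], [-0.0, 0.0, -1.0]]
wrist_force: [-0.1, 0.1, -1.0]
width: 0.221
grip_force: 0.0
```

```bash
python3 - <<'E'
from h import *
s=robot.sense();print(robot.tcp_to_tips,s["position"],s["wrist_force"],s["ft_torque"],s["width"],s["grip_force"])
E
```

```text
0.008 [ 0.56186843 -0.2986869   0.22705209] [-0.13359565  0.08562277 -0.95541382] [-0.00944864 -0.01449419 -0.02770159] 0.2211083368824092 0.0
```

Call:
{"name": "carry_out", "arguments": {
  "commands": [
    [[0,0,0,0,0,0,-0.6],[0,0,0,0,0,0,-0.64],[0,0,0,0,0,0,-0.68],[0,0,0,0,0,0,-0.8],[0,0,0,0,0,0,-1],[0,0,0,0,0,0,-1],[0,0,0,0,0,0,-1]]
  ],
  "force": 20
}}

```text
time: 3.62
position: [0.5619, -0.2987, 0.2271]
tcp_rot: [[0.181, 0.983, 0.0], [0.983, -0.181, -0.0], [-0.0, 0.0, -1.0]]
wrist_force: [-1.4, -0.5, 2.0]
width: 0.156
grip_force: 20.6
```

```bash
python3 - <<'E'
from h import *
s=robot.sense();print(s["position"],s["wrist_force"],s["ft_torque"],s["width"],s["grip_force"])
c=cap("side","pics/s4.png")
a=cv2.imread("pics/side0.png").astype(int);d=np.abs(c["color"][:,:,::-1].astype(int)-a).max(2)
print(np.arange(350,374))
for r in range(134,162): print(r,d[r,350:374])
E
```

```text
[ 0.56190819 -0.29871108  0.22709172] [-1.36973348 -0.49945742  2.02285247] [-0.01251449  0.16615301 -0.00853694] 0.15595298332657365 20.640453100204468
[350 351 352 353 354 355 356 357 358 359 360 361 362 363 364 365 366 367
 368 369 370 371 372 373]
134 [ 14  12   7  30  86 122 130 125 133 139 154 168 164 151 132 127 134 151
 158 161 145  87  27   7]
135 [ 15  14   7  21  68 111 124 137 146 154 153 161 158 118  80  70  71  85
 106 105  86  47   7   5]
136 [ 13  13   5  22  65  97 116 140 158 158 147 157 145 113  68  48  55  51
  48  47  31  10   4  10]
137 [ 15   8   4  25  74  99 107 123 149 144 138 138 149 136 100  74  53  43
  40  23   3   2   6   4]
138 [ 11  12   7  29  80 111 113 129 149 140 118 116 127 126 118  95  59  29
  18   7   7   5   3   7]
139 [ 14  12   7  33  87 115 130 147 157 142 113  96  95 104  93  57  25   5
   8  10   9   8   9   8]
140 [ 12  10   5  32  80 115 132 149 153 135  98  72  73  69  56  35  21  16
  12  13  13  12  13  14]
141 [ 12  12   8  14  56  98 115 134 130 110  65  48  50  53  46  37  29  23
  15   9  13  12  13  10]
142 [ 15  12  10  15  55
[... 860 characters left out ...]
53 [ 5  6  5 10 15 18 19  9 20 10  9  7  5  8 15 14 12 22 13 27 12 13 10 16]
154 [ 8  7  4  4 10  9  7 11 14 22  9  3  5  6 20 14 13 10 12 15 12 10 12 14]
155 [ 6  4  6  2  3  4  5  2 12 11  3  5  6  7 17 15 16 12 12 11 13 10 10 13]
156 [ 8  9  5  5  3  2  3  3  3  4  3  3 17 15 14 12 15  8 10  6 10 11 10 11]
157 [13  9 10 10  3  6  4  7  2  2  9 10 23 19  7 13  9 11 13 10 11 14 12  9]
158 [ 8  6 13  5  3  5  2  5  7  5 14 14 15 12  8 13 12 11 10 13 11 12 12 15]
159 [ 2 10  7  6  1  4  8  7  8 13 22 18  4 12 20 17 12 12 10 13 12  8 14 13]
160 [ 6  7  6  5  6  8  6 11  7  7 11  6  3 14 22 19 10 12 12 10 12  8 12 13]
161 [ 7  9  7  7  6  5  7  9 10  9  7  9  7 10 14 15 13 16 11 14 10  9 14 12]
```

Call:
{"name": "carry_out", "arguments": {
  "commands": [
    [[0,0,0,0,0,0,-1],[0,0,0.04,0,0,0,-1],[-0.025,0.005,0.04,0,0,0,-1],[0,0,0.04,0,0,0,-1],[0,0,0.04,0,0,0,-1],[0,0,0.04,0,0,0,-1],[0,0,0,0,0,0,-1],[0,0,0,0,0,0,-1]]
  ],
  "force": 30
}}

```text
time: 4.33
position: [0.5609, -0.2985, 0.2349]
tcp_rot: [[0.181, 0.983, 0.0], [0.983, -0.181, -0.0], [-0.0, 0.0, -1.0]]
wrist_force: [0.2, -1.2, -5.4]
width: 0.151
grip_force: 32.0
```

```bash
cat > s.py <<'E'
from h import *
s=robot.sense();r=lambda a:np.round(a,4).tolist()
print(s["time"],r(s["position"]),r(s["wrist_force"]),r(s["ft_torque"]),s["width"],s["grip_force"])
E
python3 s.py
```

```text
4.3333 [0.5609, -0.2985, 0.2349] [0.1592, -1.1781, -5.3603] [0.0239, 0.0109, 0.0313] 0.15116510734282734 31.95585787296295
```

Call:
{"name": "carry_out", "arguments": {
  "commands": [
    [[0,0,0.04,0,0,0,-1],[0,0,0.04,0,0,0,-1],[0,0,0.04,0,0,0,-1],[0,0,0.04,0,0,0,-1],[0,0,0.04,0,0,0,-1],[0,0,0.04,0,0,0,-1],[0,0,0.04,0,0,0,-1],[0,0,0.02,0,0,0,-1],[0,0,0,0,0,0,-1],[0,0,0,0,0,0,-1]]
  ]
}}

```text
time: 5.17
position: [0.5609, -0.2985, 0.2469]
tcp_rot: [[0.181, 0.983, 0.0], [0.983, -0.181, -0.0], [-0.0, 0.0, -1.0]]
wrist_force: [-0.3, 0.1, -4.0]
width: 0.152
grip_force: 32.0
```

```bash
python3 s.py
```

```text
5.1667 [0.5609, -0.2985, 0.2469] [-0.3302, 0.1473, -4.0032] [0.0092, 0.0367, 0.0122] 0.1522324578223107 31.9553804397583
```

Call:
{"name": "carry_out", "arguments": {
  "commands": [
    [[0,0,0,0,0,0,-1],[-0.049,0.009,0,0,0,0,-1],[-0.049,0.009,0,0,0,0,-1],[0,0,0,0,0,0,-1],[0,0,0,0,0,0,-1]]
  ]
}}

```text
time: 5.58
position: [0.557, -0.2978, 0.2471]
tcp_rot: [[0.181, 0.983, 0.001], [0.983, -0.181, -0.0], [0.0, 0.001, -1.0]]
wrist_force: [4.2, -0.3, -4.7]
width: 0.149
grip_force: 31.8
```

```bash
python3 s.py
```

```text
5.5833 [0.557, -0.2978, 0.2471] [4.165, -0.3003, -4.7415] [-0.1247, -0.9111, 0.0235] 0.14855775280759745 31.813316345214844
```

Call:
{"name": "carry_out", "arguments": {
  "commands": [
    [[0.049,-0.009,0,0,0,0,-1],[0.049,-0.009,0,0,0,0,-1],[0,0,0.03,0,0,0,-1],[0,0,0.035,0,0,0,-1],[0,0,0,0,0,0,-1],[-0.04,0.007,0,0,0,0,-1],[-0.04,0.007,0,0,0,0,-1],[0,0,0,0,0,0,-1],[0,0,0,0,0,0,-1]]
  ]
}}

```text
time: 6.33
position: [0.5577, -0.2979, 0.2496]
tcp_rot: [[0.181, 0.983, 0.0], [0.983, -0.181, -0.0], [-0.0, 0.0, -1.0]]
wrist_force: [2.4, -1.0, -3.1]
width: 0.148
grip_force: 31.8
```

```bash
python3 s.py
```

```text
6.3333 [0.5577, -0.2979, 0.2496] [2.3554, -0.9502, -3.1487] [-0.106, -0.6047, -0.0075] 0.14779454062430877 31.848020553588867
```

Call:
{"name": "carry_out", "arguments": {
  "commands": [
    [[0.04,-0.007,0,0,0,0,-1],[0.04,-0.007,0,0,0,0,-1],[0,0,0.03,0,0,0,-1],[0,0,0.035,0,0,0,-1],[0,0,0,0,0,0,-1],[-0.04,0.007,0,0,0,0,-1],[-0.04,0.007,0,0,0,0,-1],[0,0,0,0,0,0,-1],[0,0,0,0,0,0,-1]]
  ]
}}

```text
time: 7.08
position: [0.5577, -0.2979, 0.2522]
tcp_rot: [[0.181, 0.983, 0.0], [0.983, -0.181, -0.0], [-0.0, 0.0, -1.0]]
wrist_force: [1.9, 0.1, -3.8]
width: 0.151
grip_force: 31.8
```

```bash
python3 s.py
```

```text
7.0833 [0.5577, -0.2979, 0.2522] [1.9126, 0.0524, -3.8031] [-0.1321, -0.5918, -0.0685] 0.1510008122923409 31.84849262237549
```

Still blocked at 25 mm of lift. Next step.

Call:
{"name": "carry_out", "arguments": {
  "commands": [
    [[0.04,-0.007,0,0,0,0,-1],[0.04,-0.007,0,0,0,0,-1],[0,0,0.03,0,0,0,-1],[0,0,0.035,0,0,0,-1],[0,0,0,0,0,0,-1],[-0.04,0.007,0,0,0,0,-1],[-0.04,0.007,0,0,0,0,-1],[0,0,0,0,0,0,-1],[0,0,0,0,0,0,-1]]
  ]
}}

```text
time: 7.83
position: [0.5577, -0.2979, 0.2549]
tcp_rot: [[0.181, 0.983, 0.0], [0.983, -0.181, -0.0], [0.0, 0.0, -1.0]]
wrist_force: [1.8, 0.1, -4.1]
width: 0.151
grip_force: 31.9
```

```bash
python3 s.py
```

```text
7.8333 [0.5577, -0.2979, 0.2549] [1.8448, 0.0731, -4.1436] [-0.089, -0.6015, 0.0173] 0.15077760761965903 31.863166093826294
```

Call:
{"name": "carry_out", "arguments": {
  "commands": [
    [[0.04,-0.007,0,0,0,0,-1],[0.04,-0.007,0,0,0,0,-1],[0,0,0.03,0,0,0,-1],[0,0,0.035,0,0,0,-1],[0,0,0,0,0,0,-1],[-0.04,0.007,0,0,0,0,-1],[-0.04,0.007,0,0,0,0,-1],[0,0,0,0,0,0,-1],[0,0,0,0,0,0,-1]]
  ]
}}

```text
time: 8.58
position: [0.5577, -0.2979, 0.2574]
tcp_rot: [[0.181, 0.983, 0.0], [0.983, -0.181, -0.0], [0.0, 0.0, -1.0]]
wrist_force: [2.2, -0.4, -3.3]
width: 0.148
grip_force: 31.8
```

```bash
python3 s.py
```

```text
8.5833 [0.5577, -0.2979, 0.2574] [2.1631, -0.4076, -3.3113] [-0.106, -0.5471, 0.0169] 0.1480269502560319 31.824797987937927
```

Call:
{"name": "carry_out", "arguments": {
  "commands": [
    [[0.04,-0.007,0,0,0,0,-1],[0.04,-0.007,0,0,0,0,-1],[0,0,0.03,0,0,0,-1],[0,0,0.035,0,0,0,-1],[0,0,0,0,0,0,-1],[-0.04,0.007,0,0,0,0,-1],[-0.04,0.007,0,0,0,0,-1],[0,0,0,0,0,0,-1],[0,0,0,0,0,0,-1]]
  ]
}}

```text
time: 9.33
position: [0.5575, -0.2979, 0.26]
tcp_rot: [[0.181, 0.983, 0.0], [0.983, -0.181, -0.0], [-0.0, 0.0, -1.0]]
wrist_force: [-0.3, -0.2, -3.4]
width: 0.153
grip_force: 31.9
```

```bash
python3 s.py
```

```text
9.3333 [0.5575, -0.2979, 0.26] [-0.3122, -0.1659, -3.3669] [-0.0321, 0.0304, -0.0133] 0.15258906667962946 31.881433725357056
```

Free at TCP z = 0.260 (it was blocked at 0.2574). Drawing it out level.

Call:
{"name": "carry_out", "arguments": {
  "commands": [
    [[-0.062,0.011,0,0,0,0,-1],[-0.062,0.011,0,0,0,0,-1],[-0.062,0.011,0,0,0,0,-1],[-0.062,0.011,0,0,0,0,-1],[0,0,0,0,0,0,-1]]
  ]
}}

```text
time: 9.75
position: [0.5472, -0.2961, 0.2601]
tcp_rot: [[0.181, 0.983, -0.0], [0.983, -0.181, -0.0], [-0.0, 0.0, -1.0]]
wrist_force: [0.3, -0.5, -3.4]
width: 0.152
grip_force: 31.9
```

```bash
python3 s.py
```

```text
9.75 [0.5472, -0.2961, 0.2601] [0.3477, -0.4552, -3.351] [-0.0058, 0.0041, -0.0075] 0.15208381756208078 31.875665187835693
```

Call:
{"name": "carry_out", "arguments": {
  "commands": [
    [[-0.062,0.011,0,0,0,0,-1],[-0.062,0.011,0,0,0,0,-1],[-0.062,0.011,0,0,0,0,-1],[-0.062,0.011,0,0,0,0,-1],[-0.062,0.011,0,0,0,0,-1],[-0.062,0.011,0,0,0,0,-1],[-0.062,0.011,0,0,0,0,-1],[0,0,0,0,0,0,-1]]
  ]
}}

```text
time: 10.42
position: [0.5299, -0.293, 0.2601]
tcp_rot: [[0.181, 0.983, -0.0], [0.983, -0.181, -0.0], [-0.0, -0.0, -1.0]]
wrist_force: [-0.3, -0.3, -3.1]
width: 0.15
grip_force: 31.9
```

```bash
python3 s.py
```

```text
10.4167 [0.5299, -0.293, 0.2601] [-0.3394, -0.2609, -3.144] [-0.0098, 0.0125, -0.0273] 0.15027921651775358 31.875135898590088
```

Call:
{"name": "carry_out", "arguments": {
  "commands": [
    [[-0.12,0.021,0,0,0,0,-1],[-0.12,0.021,0,0,0,0,-1],[-0.12,0.021,0,0,0,0,-1],[-0.12,0.021,0,0,0,0,-1],[-0.12,0.021,0,0,0,0,-1],[-0.12,0.021,0,0,0,0,-1],[0,0,0,0,0,0,-1],[0,0,0,0,0,0,-1],[0,0,0,0,0,0,-1]]
  ]
}}

```text
time: 11.17
position: [0.5016, -0.2881, 0.26]
tcp_rot: [[0.181, 0.983, 0.0], [0.983, -0.181, -0.0], [-0.0, 0.0, -1.0]]
wrist_force: [0.6, -0.2, -2.8]
width: 0.152
grip_force: 31.9
```

```bash
python3 s.py
```

```text
11.1667 [0.5016, -0.2881, 0.26] [0.6349, -0.2315, -2.7702] [-0.0537, -0.0303, -0.0044] 0.15204626493252893 31.87743365764618
```

Off the hook cleanly. Carrying it high and nearer the robot, to above the dish.

Call:
{"name": "carry_out", "arguments": {
  "commands": [
    [[-0.1,0,0.2,0,0,0,-1],[-0.25,0,0.4,0,0,0,-1],[-0.25,0.1,0.4,0,0,0,-1],[-0.25,0.3,0.35,0,0,0,-1],[-0.25,0.5,0.15,0,0,0,-1],[-0.25,0.6,0,0,0,0,-1],[-0.15,0.6,0,0,0,0,-1],[-0.065,0.7,0,0,0,0,-1],[0,0.7,0,0,0,0,-1],[0,0.7,0,0,0,0,-1]]
  ]
}}

```text
time: 12.0
position: [0.4385, -0.119, 0.3207]
tcp_rot: [[0.182, 0.983, 0.001], [0.983, -0.182, -0.0], [-0.0, 0.001, -1.0]]
wrist_force: [-0.0, -0.4, -3.7]
width: 0.147
grip_force: 31.9
```

Call:
{"name": "carry_out", "arguments": {
  "commands": [
    [[0,0.7,0,0,0,0.2,-1],[0,0.7,0,0,0,0.4,-1],[0,0.7,0,0,0,0.4,-1],[0,0.7,0,0,0,0.4,-1],[0,0.7,0,0,0,0.4,-1],[0,0.7,0,0,0,0.4,-1],[0,0.7,0,0,0,0.4,-1],[0,0.6,0,0,0,0.3,-1],[0,0.4,0,0,0,0.17,-1],[0,0.2,0,0,0,0,-1]]
  ]
}}

```text
time: 12.83
position: [0.4388, 0.1258, 0.3204]
tcp_rot: [[-0.142, 0.99, 0.0], [0.99, 0.142, 0.0], [0.0, 0.0, -1.0]]
wrist_force: [-0.3, -0.5, -2.8]
width: 0.152
grip_force: 31.9
```

Call:
{"name": "carry_out", "arguments": {
  "commands": [
    [[0,0.05,-0.3,0,0,0,-1],[0,0.05,-0.5,0,0,0,-1],[0,0,-0.3,0,0,0,-1],[0,0,0,0,0,0,-1],[0,0,0,0,0,0,-1]]
  ]
}}

```text
time: 13.25
position: [0.4387, 0.1275, 0.2763]
tcp_rot: [[-0.138, 0.99, -0.0], [0.99, 0.138, -0.0], [-0.0, -0.001, -1.0]]
wrist_force: [-0.1, 1.1, -3.4]
width: 0.149
grip_force: 31.9
```

```bash
python3 s.py; python3 - <<'E'
from h import *
t=cap("top","pics/t5.png");s=cap("side","pics/s5.png")
f=lambda im,x,y,w,h,k:cv2.resize(im[y:y+h,x:x+w,::-1],None,fx=k,fy=k,interpolation=cv2.INTER_CUBIC)
cv2.imwrite("pics/v5.png",np.hstack([f(t["color"],205,215,65,75,6),f(s["color"],280,250,65,75,6)]))
E
```

```text
13.25 [0.4387, 0.1275, 0.2763] [-0.0708, 1.0643, -3.3976] [-0.0397, 0.0106, -0.0039] 0.14927166845817613 31.88835382461548
```

View pics/v5.png

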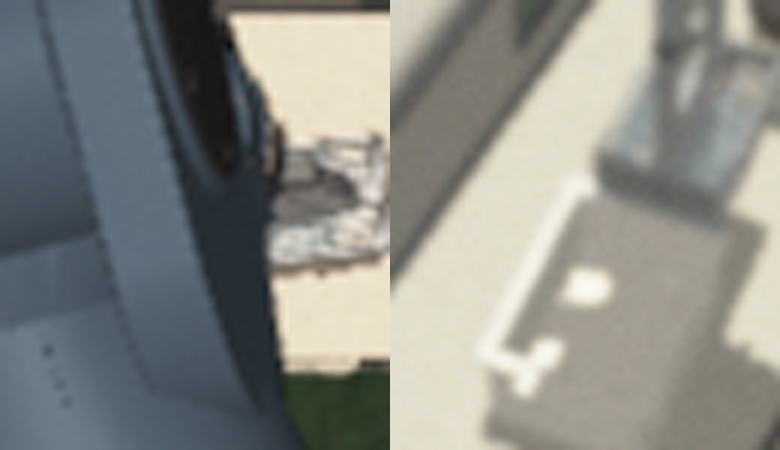

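```bash
python3 - <<'E'
from h import *
s=cap("side");t=cap("top");p=np.array(robot.sense()["position"]);R=np.array(robot.sense()["tcp_rot"]);X=R[:,1];Y=np.array([-X[1],X[0],0])
b=p[2]-.187
f=lambda q:tuple((np.array(proj(s,q))-[280,250]+.5)*6+[390,0])
for z in(b,b+.036):
  print("pred",[np.round(f(np.array([*p[:2],z])+X*x+Y*.045)) for x in(-.032,.032)])
for (u,v) in((602,182),(718,215)):
  q=onz(s,280+(u-390)/6-.5,250+v/6-.5,b);d=q-np.array([*p[:2],b]);print("obs",d@X,d@Y)
# vertical/horizontal edge profile of tray +y end, along the tool Y axis
g=cv2.cvtColor(s["color"],cv2.COLOR_RGB2GRAY).astype(np.float32)
for x in(-.02,-.01,0,.01,.02):
  pr=[]
  for y in np.arange(.030,.064,.002):
    u,v=proj(s,np.array([*p[:2],b])+X*x+Y*y); pr.append(cv2.getRectSubPix(g,(1,1),(float(u),float(v)))[0,0])
  print(x,np.round(pr).astype(int))
print(np.hypot(*X[:2]),np.degrees(np.arctan2(X[1],X[0])))
# dish rim profile along dish axes (side image 0), z=.058, about (.439,.201) yaw 8
g=cv2.cvtColor(cv2.imread("pics/top0.png"),cv2.COLOR_BGR2GRAY).astype(np.float32)
gs=cv2.cvtColor(cv2.imread("pics/side0.png"),cv2.COLOR_BGR2GRAY).astype(np.float32)
a=np.radians(8);X=np.array([np.cos(a),np.sin(a),0]);Y=np.array([-X[1],X[0],0]);o=np.array([.439,.201,.058])
S=lambda c,g,q:int(cv2.getRectSubPix(g,(1,1),tuple(map(float,proj(c,q))))[0,0])
for n,c,gg in(("top",t,g),("side",s,gs)):
  print(n)
  for lab,A,B,h,w in(("x",X,Y,.0395,(-.03,-.015,0,.015,.03)),("y",Y,X,.0525,(-.03,-.025,.025,.03))):
    for sg in(-1,1):
      for k in w: print(lab,sg,k,[S(c,gg,o+A*sg*(h+e/1000)+B*k) for e in range(-14,13,2)])
E
```

```text
pred [array([718., 232.]), array([593., 189.])]
pred [array([720., 187.]), array([592., 145.])]
obs 0.029648398446671196 0.03936750873036742
obs -0.028874868569622285 0.036174502738265946
-0.02 [105 100  99  98  98 102 108 118 129 137 145 151 155 156 157 157 156]
-0.01 [105 102 100 100 100 104 110 118 128 139 148 153 156 158 158 157 157]
0 [103  99 100  99  99 102 109 119 129 140 149 154 157 157 158 157 156]
0.01 [103 100  98  97  99 101 109 118 130 140 148 153 158 158 157 158 159]
0.02 [104 100  98  98 101 103 111 121 133 143 150 155 157 157 157 157 157]
0.9999990386783284 7.96786960927569
top
x -1 -0.03 [249, 249, 245, 241, 238, 240, 246, 235, 220, 193, 190, 214, 218, 218]
x -1 -0.015 [248, 248, 249, 249, 248, 247, 233, 214, 163, 140, 168, 194, 217, 217]
x -1 0 [248, 247, 244, 241, 239, 241, 244, 232, 215, 190, 194, 218, 220, 219]
x -1 0.015 [248, 248, 248, 248, 248, 247, 232, 208, 156, 144, 175, 199, 218, 218]
x -1 0.03 [248, 247, 244, 242, 240, 242, 243, 229, 211, 186, 195, 220, 220, 220]
x 1 -0.03 [249, 247, 233, 203, 148, 165, 212, 230, 240, 230, 220, 210, 213, 220]
x 1 -0.015 
[... 1724 characters left out ...]
45, 169, 195, 219, 228, 230, 226, 220, 213, 212]
y -1 -0.03 [172, 187, 204, 219, 229, 231, 230, 225, 220, 216, 213, 213, 213, 212]
y -1 -0.025 [162, 176, 198, 219, 227, 233, 230, 226, 220, 216, 213, 212, 212, 212]
y -1 0.025 [159, 173, 193, 211, 226, 231, 232, 228, 223, 218, 215, 212, 209, 210]
y -1 0.03 [161, 173, 192, 215, 226, 232, 231, 227, 221, 215, 212, 210, 210, 211]
y 1 -0.03 [240, 240, 241, 241, 241, 241, 242, 242, 241, 239, 231, 218, 193, 170]
y 1 -0.025 [242, 243, 243, 243, 243, 243, 242, 240, 238, 235, 229, 213, 193, 169]
y 1 0.025 [157, 156, 155, 156, 160, 163, 182, 203, 221, 227, 227, 217, 202, 185]
y 1 0.03 [137, 137, 137, 137, 140, 155, 176, 204, 223, 231, 228, 216, 191, 168]
```

The crop shows the tray hanging level beside the dish, its +y end about 1 mm off centre on the tool. The dish centre is near (0.440, 0.203) with a yaw of about 8°. Moving over the dish.

Call:
{"name": "carry_out", "arguments": {
  "commands": [
    [[0.033,0.3,0,0,0,0,-1],[0,0.5,0,0,0,0,-1],[0,0.5,0,0,0,0,-1],[0,0.4,0,0,0,0,-1],[0,0.185,-0.1,0,0,0,-1],[0,0,-0.2,0,0,0,-1],[0,0,-0.2,0,0,0,-1],[0,0,-0.05,0,0,0,-1],[0,0,0,0,0,0,-1],[0,0,0,0,0,0,-1]]
  ]
}}

```text
time: 14.28
position: [0.4402, 0.2027, 0.2539]
tcp_rot: [[-0.138, 0.99, -0.0], [0.99, 0.138, -0.0], [-0.0, -0.0, -1.0]]
wrist_force: [-0.1, -0.4, -3.4]
width: 0.146
grip_force: 31.9
```

```bash
python3 s.py; python3 - <<'E'
from h import *
s=cap("side","pics/s6.png")
f=lambda im,x,y,w,h,k:cv2.resize(im[y:y+h,x:x+w,::-1],None,fx=k,fy=k,interpolation=cv2.INTER_CUBIC)
im=np.hstack([f(s["color"],285,265,60,70,6.6),f(cv2.imread("pics/side0.png")[:,:,::-1],285,265,60,70,6.6)])
cv2.imwrite("pics/v6.png",cv2.convertScaleAbs(im,alpha=1.1))
E
```

```text
14.2833 [0.4402, 0.2027, 0.2539] [-0.0525, -0.3707, -3.426] [-0.03, 0.0231, 0.0048] 0.14615240062471083 31.88436448574066
```

View pics/v6.png

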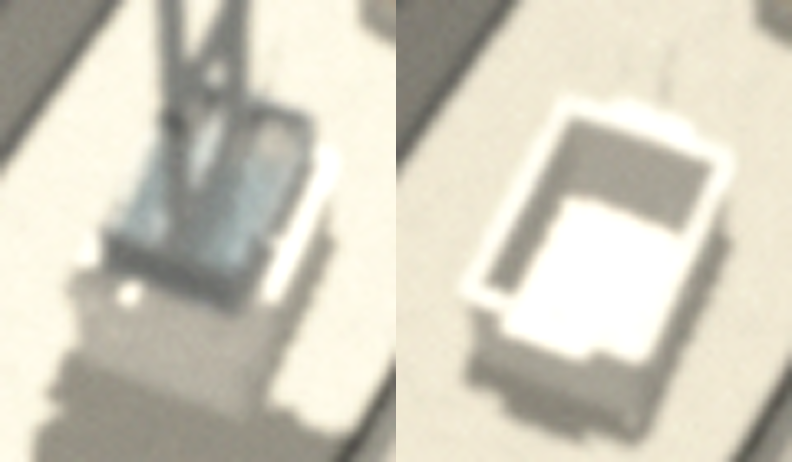

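The crop shows the tray just above the dish. Its +y lower edge runs from about (105,260) to (245,305), and the −x rim shows as a white strip at (300,230). I'll compare numerically with the dish's inner rim edge.

```bash
python3 - <<'E'
from h import *
s=cap("side");p=np.array(robot.sense()["position"]);X=np.array(robot.sense()["tcp_rot"])[:,1];Y=np.array([-X[1],X[0],0]);b=p[2]-.187
g=cv2.cvtColor(s["color"],cv2.COLOR_RGB2GRAY).astype(np.float32)
g0=cv2.cvtColor(cv2.imread("pics/side0.png"),cv2.COLOR_BGR2GRAY).astype(np.float32)
S=lambda g,q:int(cv2.getRectSubPix(g,(1,1),tuple(map(float,proj(s,q))))[0,0])
print("b",b,"column down the +y face z=b+40..b-20mm")
for x in(-.02,-.01,0,.01,.02): print(x,[S(g,np.array([*p[:2],b])+X*x+Y*.045+[0,0,z/1000]) for z in range(44,-24,-4)])
print("-x bottom edge at y, outwards 24..46mm (z=b)")
for y in(-.02,0,.02): print(y,[S(g,np.array([*p[:2],b])-X*x/1000+Y*y) for x in range(22,56,2)])
print("dish0 at z=.058 along +Y from TCP 40..66, then -Y, -X, +X(30..56)")
o=np.array([*p[:2],.058])
for x in(-.03,.03): print([S(g0,o+X*x+Y*y/1000) for y in range(40,68,2)],[S(g0,o+X*x-Y*y/1000) for y in range(36,64,2)])
for y in(-.03,-.02): print([S(g0,o-X*x/1000+Y*y) for x in range(26,54,2)],[S(g0,o+X*x/1000+Y*y) for x in range(26,54,2)])
E
```

```text
b 0.06727404083209038 column down the +y face z=b+40..b-20mm
-0.02 [136, 135, 131, 124, 117, 110, 104, 100, 101, 107, 115, 125, 137, 149, 157, 159, 158]
-0.01 [123, 122, 121, 116, 110, 105, 102, 100, 102, 106, 114, 126, 138, 150, 157, 163, 164]
0 [145, 135, 127, 121, 113, 106, 102, 99, 99, 103, 112, 122, 134, 146, 154, 158, 160]
0.01 [155, 154, 149, 139, 123, 111, 103, 100, 101, 107, 124, 143, 160, 167, 168, 167, 165]
0.02 [192, 181, 164, 141, 122, 109, 103, 102, 104, 107, 115, 130, 154, 187, 211, 222, 217]
-x bottom edge at y, outwards 24..46mm (z=b)
-0.02 [170, 169, 164, 156, 150, 151, 169, 195, 223, 234, 237, 231, 219, 210, 212, 217, 223]
0 [169, 166, 159, 152, 150, 162, 182, 211, 230, 239, 239, 229, 210, 180, 160, 147, 149]
0.02 [149, 140, 132, 132, 136, 149, 172, 200, 227, 238, 238, 227, 201, 172, 152, 145, 147]
dish0 at z=.058 along +Y from TCP 40..66, then -Y, -X, +X(30..56)
[242, 242, 242, 242, 242, 242, 241, 238, 234, 224, 203, 176, 160, 151] [155, 157, 161, 176, 195, 214, 227, 231, 230, 225, 221, 217, 214, 212]
[139, 139, 142, 148, 170, 193, 218, 230, 233, 221, 203, 178, 163, 159] [151, 154, 163, 174, 194, 215, 226, 233, 232, 229, 222, 215, 212, 210]
[148, 149, 154, 164, 187, 209, 225, 228, 221, 209, 204, 203, 205, 210] [143, 141, 147, 159, 183, 205, 222, 227, 227, 221, 216, 212, 212, 212]
[150, 150, 155, 164, 186, 206, 221, 222, 214, 194, 182, 179, 190, 201] [138, 138, 141, 156, 179, 206, 225, 231, 229, 224, 218, 214, 211, 211]
```

Call:
{"name": "carry_out", "arguments": {
  "commands": [
    [[-0.003,0.025,-0.05,0,0,0,-1],[0,0,-0.05,0,0,0,-1],[0,0,-0.05,0,0,0,-1],[0,0,-0.05,0,0,0,-1],[0,0,-0.02,0,0,0,-1],[0,0,-0.02,0,0,0,-1],[0,0,0,0,0,0,-1]]
  ],
  "force": 20
}}

```text
time: 14.97
position: [0.4401, 0.2043, 0.2441]
tcp_rot: [[-0.139, 0.99, -0.0], [0.99, 0.139, -0.0], [-0.0, -0.0, -1.0]]
wrist_force: [-0.2, -0.5, -3.2]
width: 0.152
grip_force: 31.9
```

```bash
python3 s.py
```

```text
14.9667 [0.4401, 0.2043, 0.2441] [-0.2277, -0.5239, -3.2213] [-0.0039, -0.0071, 0.0054] 0.15209082994559586 31.878066658973694
```

Call:
{"name": "carry_out", "arguments": {
  "commands": [
    [[0,0,-0.01,0,0,0,-1],[0,0,-0.01,0,0,0,-1],[0,0,-0.01,0,0,0,-1],[0,0,0,0,0,0,-1]]
  ]
}}

```text
time: 15.3
position: [0.4402, 0.2043, 0.2431]
tcp_rot: [[-0.139, 0.99, -0.0], [0.99, 0.139, -0.0], [-0.0, -0.0, -1.0]]
wrist_force: [-1.1, 0.6, -3.7]
width: 0.153
grip_force: 31.9
```

```bash
python3 s.py
```

```text
15.3 [0.4402, 0.2043, 0.2431] [-1.149, 0.6163, -3.6724] [-0.043, -0.027, -0.0276] 0.1530769606650038 31.876999139785767
```

Call:
{"name": "carry_out", "arguments": {
  "commands": [
    [[0,0,-0.01,0,0,0,-1],[0,0,-0.01,0,0,0,-1],[0,0,-0.01,0,0,0,-1],[0,0,0,0,0,0,-1]]
  ]
}}

```text
time: 15.63
position: [0.4401, 0.2044, 0.2419]
tcp_rot: [[-0.139, 0.99, -0.0], [0.99, 0.139, -0.0], [-0.0, -0.0, -1.0]]
wrist_force: [0.2, -0.8, -2.5]
width: 0.15
grip_force: 31.9
```

```bash
python3 s.py
```

```text
15.6333 [0.4401, 0.2044, 0.2419] [0.1637, -0.8472, -2.5026] [-0.0447, -0.0321, 0.0125] 0.15004371187898763 31.87754452228546
```

Call:
{"name": "carry_out", "arguments": {
  "commands": [
    [[0,0,-0.01,0,0,0,-1],[0,0,-0.01,0,0,0,-1],[0,0,-0.01,0,0,0,-1],[0,0,0,0,0,0,-1]]
  ]
}}

```text
time: 15.97
position: [0.4401, 0.2044, 0.2406]
tcp_rot: [[-0.139, 0.99, -0.0], [0.99, 0.139, -0.0], [-0.0, -0.0, -1.0]]
wrist_force: [-0.4, -0.5, -2.5]
width: 0.153
grip_force: 31.9
```

```bash
python3 s.py
```

```text
15.9667 [0.4401, 0.2044, 0.2406] [-0.4177, -0.4591, -2.5155] [-0.0639, -0.0109, 0.0004] 0.15256150784935985 31.876632571220398
```

Call:
{"name": "carry_out", "arguments": {
  "commands": [
    [[0,0,-0.015,0,0,0,-1],[0,0,-0.015,0,0,0,-1],[0,0,-0.015,0,0,0,-1],[0,0,0,0,0,0,-1]]
  ]
}}

```text
time: 16.3
position: [0.4401, 0.2044, 0.2388]
tcp_rot: [[-0.139, 0.99, -0.0], [0.99, 0.139, -0.0], [-0.0, -0.0, -1.0]]
wrist_force: [-0.3, -0.4, -3.1]
width: 0.149
grip_force: 31.9
```

```bash
python3 s.py
```

```text
16.3 [0.4401, 0.2044, 0.2388] [-0.3376, -0.3555, -3.077] [0.0242, 0.0112, 0.06] 0.14937597821051654 31.872349977493286
```

Call:
{"name": "carry_out", "arguments": {
  "commands": [
    [[0,0,-0.02,0,0,0,-1],[0,0,-0.02,0,0,0,-1],[0,0,-0.02,0,0,0,-1],[0,0,-0.02,0,0,0,-1],[0,0,0,0,0,0,-1]]
  ]
}}

```text
time: 16.72
position: [0.4401, 0.2043, 0.2355]
tcp_rot: [[-0.139, 0.99, -0.0], [0.99, 0.139, -0.0], [-0.0, -0.0, -1.0]]
wrist_force: [-0.1, -0.1, -4.0]
width: 0.153
grip_force: 31.9
```

```bash
python3 s.py
```

```text
16.7167 [0.4401, 0.2043, 0.2355] [-0.1101, -0.0772, -3.9541] [-0.0453, -0.0444, -0.0215] 0.15279099017207362 31.87499463558197
```

The tray is inside the rim without contact. Lowering on.

Call:
{"name": "carry_out", "arguments": {
  "commands": [
    [[0,0,-0.04,0,0,0,-1],[0,0,-0.04,0,0,0,-1],[0,0,-0.04,0,0,0,-1],[0,0,-0.04,0,0,0,-1],[0,0,-0.04,0,0,0,-1],[0,0,-0.04,0,0,0,-1],[0,0,0,0,0,0,-1]]
  ]
}}

```text
time: 17.3
position: [0.44, 0.2043, 0.2258]
tcp_rot: [[-0.139, 0.99, -0.0], [0.99, 0.139, -0.0], [-0.0, -0.0, -1.0]]
wrist_force: [0.2, -1.0, -3.7]
width: 0.148
grip_force: 31.9
```

```bash
python3 s.py
```

```text
17.3 [0.44, 0.2043, 0.2258] [0.1567, -1.0088, -3.7336] [0.0502, -0.0337, -0.0175] 0.14847286545185487 31.879507899284363
```

Call:
{"name": "carry_out", "arguments": {
  "commands": [
    [[0,0,-0.06,0,0,0,-1],[0,0,-0.06,0,0,0,-1],[0,0,-0.06,0,0,0,-1],[0,0,-0.06,0,0,0,-1],[0,0,-0.06,0,0,0,-1],[0,0,-0.06,0,0,0,-1],[0,0,-0.06,0,0,0,-1],[0,0,-0.06,0,0,0,-1],[0,0,-0.06,0,0,0,-1],[0,0,0,0,0,0,-1]]
  ]
}}

```text
time: 18.13
position: [0.44, 0.2043, 0.204]
tcp_rot: [[-0.139, 0.99, -0.001], [0.99, 0.139, -0.0], [-0.0, -0.001, -1.0]]
wrist_force: [0.4, 1.5, -3.9]
width: 0.151
grip_force: 31.9
```

```bash
python3 s.py
```

```text
18.1333 [0.44, 0.2043, 0.204] [0.4033, 1.486, -3.8942] [-0.0794, 0.0094, -0.026] 0.15127399196041397 31.879220008850098
```

Call:
{"name": "carry_out", "arguments": {
  "commands": [
    [[0,0,-0.05,0,0,0,-1],[0,0,-0.05,0,0,0,-1],[0,0,-0.05,0,0,0,-1],[0,0,-0.05,0,0,0,-1],[0,0,-0.03,0,0,0,-1],[0,0,-0.02,0,0,0,-1],[0,0,0,0,0,0,-1]]
  ]
}}

```text
time: 18.72
position: [0.4401, 0.2043, 0.1944]
tcp_rot: [[-0.139, 0.99, -0.0], [0.99, 0.139, -0.0], [-0.0, -0.0, -1.0]]
wrist_force: [-0.4, -0.7, -3.8]
width: 0.149
grip_force: 31.9
```

```bash
python3 s.py
```

```text
18.7167 [0.4401, 0.2043, 0.1944] [-0.3565, -0.7292, -3.8322] [-0.0121, -0.046, -0.0296] 0.14873752594725956 31.88025176525116
```

Call:
{"name": "carry_out", "arguments": {
  "commands": [
    [[0,0,-0.01,0,0,0,-1],[0,0,-0.01,0,0,0,-1],[0,0,-0.01,0,0,0,-1],[0,0,-0.01,0,0,0,-1],[0,0,0,0,0,0,-1]]
  ]
}}

```text
time: 19.13
position: [0.4402, 0.2044, 0.1929]
tcp_rot: [[-0.139, 0.99, -0.0], [0.99, 0.139, -0.0], [-0.0, -0.0, -1.0]]
wrist_force: [0.4, -0.2, -4.4]
width: 0.149
grip_force: 31.9
```

```bash
python3 s.py
```

```text
19.1333 [0.4402, 0.2044, 0.1929] [0.4086, -0.1822, -4.3727] [0.0495, -0.0275, -0.006] 0.14922350863534095 31.878899931907654
```

Now in 0.5 mm steps to feel the floor.

Call:
{"name": "carry_out", "arguments": {
  "commands": [
    [[0,0,-0.012,0,0,0,-1],[0,0,-0.012,0,0,0,-1],[0,0,0,0,0,0,-1]]
  ]
}}

```text
time: 19.38
position: [0.4401, 0.2044, 0.1918]
tcp_rot: [[-0.139, 0.99, -0.0], [0.99, 0.139, -0.0], [-0.0, -0.0, -1.0]]
wrist_force: [-0.2, 0.1, -4.3]
width: 0.153
grip_force: 31.9
```

```bash
python3 s.py
```

```text
19.3833 [0.4401, 0.2044, 0.1918] [-0.2395, 0.0557, -4.3209] [-0.0226, 0.0199, -0.042] 0.15343522935840226 31.877862811088562
```

Call:
{"name": "carry_out", "arguments": {
  "commands": [
    [[0,0,-0.012,0,0,0,-1],[0,0,0,0,0,0,-1]]
  ]
}}

```text
time: 19.55
position: [0.4402, 0.2044, 0.1915]
tcp_rot: [[-0.139, 0.99, 0.0], [0.99, 0.139, 0.0], [0.0, 0.0, -1.0]]
wrist_force: [-0.0, 0.5, -3.5]
width: 0.153
grip_force: 31.9
```

```bash
python3 s.py
```

```text
19.55 [0.4402, 0.2044, 0.1915] [-0.0102, 0.5097, -3.5398] [0.0095, -0.0394, 0.011] 0.15343126785415617 31.899098753929138
```

Call:
{"name": "carry_out", "arguments": {
  "commands": [
    [[0,0,-0.01,0,0,0,-1],[0,0,0,0,0,0,-1]]
  ]
}}

```text
time: 19.72
position: [0.4404, 0.2044, 0.1914]
tcp_rot: [[-0.139, 0.99, 0.001], [0.99, 0.139, 0.0], [0.0, 0.001, -1.0]]
wrist_force: [-1.3, -0.2, 3.1]
width: 0.149
grip_force: 32.6
```

```bash
python3 s.py
```

```text
19.7167 [0.4404, 0.2044, 0.1914] [-1.3201, -0.2066, 3.0673] [-0.26, 0.1775, 0.0401] 0.14854098760712384 32.61308670043945
```

Call:
{"name": "carry_out", "arguments": {
  "commands": [
    [[0,0,-0.01,0,0,0,-1],[0,0,0,0,0,0,-1]]
  ]
}}

```text
time: 19.88
position: [0.4406, 0.2044, 0.1914]
tcp_rot: [[-0.139, 0.99, 0.001], [0.99, 0.139, 0.0], [0.0, 0.001, -1.0]]
wrist_force: [-1.8, -1.9, 8.1]
width: 0.152
grip_force: 33.3
```

```bash
python3 s.py
```

```text
19.8833 [0.4406, 0.2044, 0.1914] [-1.7824, -1.9018, 8.1042] [-0.4248, 0.3264, -0.0134] 0.15240027170477422 33.33982050418854
```

The floor is reached, with about 11 N on it. Easing off a little and opening.

Call:
{"name": "carry_out", "arguments": {
  "commands": [
    [[0,0,0.01,0,0,0,-1],[0,0,0,0,0,0,-0.6],[0,0,0,0,0,0,-0.4],[0,0,0,0,0,0,-0.2],[0,0,0,0,0,0,0.1],[0,0,0,0,0,0,0.1],[0,0,0,0,0,0,0.1],[0,0,0,0,0,0,0.1]]
  ]
}}

```text
time: 20.55
position: [0.4402, 0.2044, 0.191]
tcp_rot: [[-0.139, 0.99, -0.0], [0.99, 0.139, -0.0], [-0.0, -0.0, -1.0]]
wrist_force: [-0.1, -0.4, -0.3]
width: 0.55
grip_force: 0.0
```

```bash
python3 s.py
```

```text
20.55 [0.4402, 0.2044, 0.191] [-0.1171, -0.4073, -0.3204] [-0.0044, -0.0259, -0.0011] 0.5496426536957811 0.0
```

Call:
{"name": "carry_out", "arguments": {
  "commands": [
    [[0,0,0.1,0,0,0,0.1],[0,0,0.3,0,0,0,0.1],[0,0,0.5,0,0,0,0.1],[0,0,0.6,0,0,0,0.1],[0,0,0.6,0,0,0,0.1],[0,0,0.5,0,0,0,0.1],[-0.4,0,0.1,0,0,0,0.1],[-0.6,-0.3,0,0,0,0,0.1],[-0.4,-0.6,0,0,0,0,0.1],[0,-0.6,0,0,0,0,0.1]]
  ]
}}

```text
time: 21.38
position: [0.382, 0.1442, 0.2998]
tcp_rot: [[-0.141, 0.99, 0.0], [0.99, 0.141, 0.0], [0.0, 0.001, -1.0]]
wrist_force: [-0.3, -0.5, 0.2]
width: 0.551
grip_force: 0.0
```

Call:
{"name": "carry_out", "arguments": {
  "commands": [
    [[0,-0.9,0,0,0,0,0.1],[0,-0.9,0,0,0,0,0.1],[0,-0.9,0,0,0,0,0.1],[0,-0.9,0,0,0,0,0.1],[0,-0.9,0,0,0,0,0.1],[0,-0.9,0,0,0,0,0.1],[0,-0.6,0,0,0,0,0.1],[0,-0.2,0,0,0,0,0.1],[0,0,0,0,0,0,0.1],[0,0,0,0,0,0,0.1]]
  ]
}}

```text
time: 22.22
position: [0.3841, -0.1035, 0.2992]
tcp_rot: [[-0.138, 0.99, 0.0], [0.99, 0.138, 0.0], [0.0, 0.0, -1.0]]
wrist_force: [-0.6, 0.6, -1.0]
width: 0.55
grip_force: 0.0
```

```bash
python3 s.py; python3 - <<'E'
from h import *
t=cap("top");s=cap("side","pics/s7.png");cv2.imwrite("pics/t7.png",t["color"][:,:,::-1])
f=lambda im,x,y,w,h,k:cv2.resize(im[y:y+h,x:x+w,::-1],None,fx=k,fy=k,interpolation=cv2.INTER_CUBIC)
cv2.imwrite("pics/v7.png",np.hstack([f(t["color"],205,215,60,65,6.6),f(s["color"],285,260,60,65,6.6)]))
a=cv2.imread("pics/side0.png").astype(int);d=np.abs(s["color"][:,:,::-1].astype(int)-a).max(2)
for n,(x,y) in dict(jar=(348,254),petri=(389,213),timer=(401,180)).items(): print(n,d[y-10:y+10,x-10:x+10].mean())
# dish outer wall edge (side view, lower part of the dish) change
print(d[300:335,296:330].max(1))
E
```

```text
22.2167 [0.3841, -0.1035, 0.2992] [-0.5994, 0.5818, -0.9512] [0.0467, 0.009, 0.0183] 0.5495885831306424 0.0
jar 5.48
petri 4.545
timer 16.6675
[143 140 138 134 138 137 137 139 139 137 137 138 135 119 108  94  90  82
  60  25   6   7   7   8   6   7   5   8   7   8   9  13   9   9   8]
```

```bash
python3 - <<'E'
from h import *
a,b=cv2.imread("pics/top0.png").astype(int),cv2.imread("pics/t7.png").astype(int);d=np.abs(a-b).max(2)
for n,(x,y) in dict(jar=(295,249),petri=(374,260),timer=(422,253),stand=(381,225)).items(): print(n,d[y-9:y+9,x-9:x+9].mean().round(1))
s=cap("side");g=cv2.cvtColor(s["color"],cv2.COLOR_RGB2GRAY).astype(np.float32)
a=np.radians(7.97);X=np.array([np.cos(a),np.sin(a),0]);Y=np.array([-X[1],X[0],0]);o=np.array([.4402,.2044,0])
S=lambda q:int(cv2.getRectSubPix(g,(1,1),tuple(map(float,proj(s,q))))[0,0])
print("grip row along x at z=.21, +y end", [S(o+X*x/1000+Y*.03+[0,0,.21]) for x in range(-24,26,4)])
print("grip column z 180..250", [S(o+Y*.02+[0,0,z/1000]) for z in range(170,250,5)])
print(robot.sense()["time"],np.abs(robot.sense()["qvel"]).max())
E
```

```text
jar 25.3
petri 137.2
timer 4.4
stand 28.0
grip row along x at z=.21, +y end [119, 161, 201, 183, 119, 98, 108, 128, 176, 210, 215, 216, 213]
grip column z 180..250 [169, 152, 129, 108, 95, 98, 108, 120, 125, 129, 134, 140, 152, 167, 183, 199]
22.3667 0.005015036674418025
```

```bash
python3 -c "
from rig import robot
print(robot.finish_job())"
```

```text
the job is handed in; nothing more can be done
None
```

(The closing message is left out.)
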